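# Find the tired return spring on the spring tester

### The job

Three salvaged valve springs stand in a row on the spring tester's plate. Going from the dial end to the gauge-post end, press each in turn down until the top of its cap is level with the gauge pointer, and hold it there for about a second to judge its force, never squashing it more than a few millimetres past the mark. Then slide the weakest one, without lifting it or knocking it over, off the plate onto the lower reject ledge so that it stands wholly on the ledge; leave the other two standing where they were, and disturb nothing else.

Things in the scene. Friction and masses are not known exactly. Their poses are not given: they have to be found in the camera images.
- tester: fixed spring tester, a green casting 185 (x) by 420 (y) mm, 18 high. Origin on the table; own frame, mm: plate x -52 to 43, y -190 to 120, top at z 34. The three springs stand on it in a row near x -5, y +85, 0, -85 (within 6 or so). Dial housing at the +y end (y 129 to 207, top z 72); gauge post at the -y end (x 10, y -176, diameter 12, top z 96). Its +x side is the ledge
- plate_mid (a point): middle of the weighing plate's upper face below the middle spring. The plate is sprung: it sinks 1 mm per 6 N of load, straight down, and the gauge post and the springs ride on it
- dial (a point): centre of the dial face on top of the green housing; the black needle turns clockwise seen from above, about 0.2 rad per N pressed on the plate
- ledge (a point): middle of the reject ledge's upper face: dark steel strip along the plate's +x edge, 71 (tester x) by 250 (tester y) mm, 4 mm below the plate, no gap, with a 16 mm high lip on its far side and both ends. Axes as the tester's
- mark (a point): the height mark: tip of the flat pointer blade on the gauge slider, at the blade's upper face. It is 44 to 54 above the plate, different every time, and goes down with the plate. The cap tops must come level with it
- spring_a: one of three look-alike springs, standing loose: dark steel cup (foot diameter 44 and 3 high, body diameter 40, 20 high), coils, flat cap (diameter 36, 8 thick). 69 mm tall when free, shortens by at most 35. One is weaker (about 0.6 of the others' force); neither look nor name tells which. Linear, 6 to 19 N at the mark. 0.15 kg. Origin: centre of the underside, z up
- spring_b: another of the three look-alike springs, standing loose: dark steel cup (foot diameter 44 and 3 high, body diameter 40, 20 high), coils, flat cap (diameter 36, 8 thick). 69 mm tall when free, shortens by at most 35. One is weaker (about 0.6 of the others' force); neither look nor name tells which. Linear, 6 to 19 N at the mark. 0.15 kg. Origin: centre of the underside, z up
- spring_c: another of the three look-alike springs, standing loose: dark steel cup (foot diameter 44 and 3 high, body diameter 40, 20 high), coils, flat cap (diameter 36, 8 thick). 69 mm tall when free, shortens by at most 35. One is weaker (about 0.6 of the others' force); neither look nor name tells which. Linear, 6 to 19 N at the mark. 0.15 kg. Origin: centre of the underside, z up
- spring_a_top (a point): centre of the upper face of spring_a's cap, 69 above the foot when free; it goes down as the spring is pressed
- spring_b_top (a point): centre of the upper face of spring_b's cap, 69 above the foot when free; it goes down as the spring is pressed
- spring_c_top (a point): centre of the upper face of spring_c's cap, 69 above the foot when free; it goes down as the spring is pressed
- slug: bystander, leave alone: plain brass rod, diameter 22, 40 high, standing on the plate between the springs and the gauge post (mm)
- flange: bystander, leave alone: aluminium flange 45 x 75 x 10 with a rust-brown stub (diameter 40, top at 55), beyond the tester (mm)
- bush: bystander, leave alone: dark steel ring, outer diameter 44, 16 high, beyond the tester (mm)
- cooler: bystander, leave alone: finned aluminium exhaust cooler about 230 x 75 x 90 high, to the left on the table (mm)
- rotor: bystander, leave alone: brake disc, diameter 260, 58 high, to the right on the table (mm)
- wrench: bystander, leave alone: open-ended wrench lying on the table to the left (mm)
- oil_can: bystander, leave alone: steel can, diameter 64, 140 high, standing to the right (mm)
There are look-alikes about, which are no part of the job. Leave any blue or turquoise look-alike of the spring_b alone.

How it is judged:
By the outcome, as a careful person would: the job done as asked, in the order asked, and still so for the second after the job is handed in, with the robot touching nothing.
It also fails if it takes over 72 s, if anything falls off the work surface, if the arm or the gripper's body presses on something with over 40 N, if the wrist force passes 120 N, or if a joint passes its speed limit or range.

### The arm

A 6-joint arm with a two-finger parallel gripper is mounted at the origin on the work surface. World frame = base frame: x ahead of the robot, y to its left, z up, the work surface at z = 0. Lengths are in m, angles in rad, forces in N, time in s.
With the tool pointing down it reaches from about 0.375 to 0.9 m from the base axis. Payload 3.1 kg.
Tool frame: the origin (TCP) lies at the very end of the fingers, on their centre line; the grasp point (between the pads) lies 19 mm behind it; z points along the fingers, y is the line along which they close (so a half turn about z gives the same grasp; the last joint's range is limited). The gripper opens to 87 mm and grips with 3 to 60 N. Pads are 19 mm wide; open, the fingers measure 117 mm over their backs; the gripper's body (75 mm by 190 mm) begins 51 mm behind the grasp point.
Start: joints at [0.945, 0.527, 1.433, -0, 1.181, -0.178], TCP at [0.271, 0.563, 0.223] pointing down, gripper open.
Joint ranges: [-3.08, 3.08], [-0.75, 2.2], [0.22, 2.44], [-1.43, 4.57], [0, 2.65], [-2.85, 2.85]. Speed limits (rad/s): [2.79, 2.79, 3.14, 3.14, 3.14, 3.14].

### API

Orientations are given as a unit quaternion [x, y, z, w].
In Python, from rig import robot gives the robot as it stands. The module is installed in compiled form; this text tells all that it offers.
- The arm moves only by the tool play_rows, never from a script. Its argument "steps" is one flat list of numbers, 5 for each row, row after row: the opening, from -1 (shut) to 1 (fully open), then the shift along the tool's x, y, z as a fraction of full scale, then the turn about the tool's z as a fraction of full scale. In form: [claw, tx, ty, tz, twist, claw, tx, ty, tz, twist, ...]. A call has exactly 10 rows; each row shifts and turns the commanded pose from where the row before left it, along the tool's axes as they then stand; what a row does not reach is not made up. Full scale, the value 1, is 0.03 m for a shift and 0.1 rad for a turn. A row lasts 1/10 s, in which the tool goes at most 50 mm and 8.59 degrees, less where a joint would pass 70% of its speed; a pose out of reach is approached as far as the arm can. A call with a number of a shift or a turn outside -1 to 1 is refused whole. A call with a gripper value outside its range is refused whole. The fingers move at their own pace and stop on an object; "grip_force" is the grip in N (left out, the last holds). Time passes only in rows, so rows that do not move let the fingers close, or fill a call up. It gives the time, the measured TCP pose, the force, the opening and the grip force at its end, in the units of the state.
- robot.get_obs(): the state, without advancing time (a new reading comes with each control period).
- robot.camera(name): name is "scene" or "top" or "wrist"; returns a dict with "image" (420x560x3 uint8, red, green, blue), "mtx" (3x3 intrinsics, pixels), "rvec" (rotation vector, rad) and "tvec" (3), from world to camera coordinates, as OpenCV has them. Camera axes: x right, y down, z forward; pixel columns grow to the right and rows downward; lengths in m; the calibration is good to about 2 mm. A picture is of the moment at which its call begins. There is no depth.
- robot.hand_in(): hands the job in; it is judged then, once.
The state is a dict: "time": time; "q": joint angles; "joint_velocities": joint speeds; "joint_torque": joint torques, N m; "position": TCP position; "tool_rot": TCP orientation; "ft_force": force on the tool from outside, world axes, zero at the start; "moment": the same for the moment, N m; "grip_width": finger opening in m; "grip_force": force on a finger pad.
Only numpy, scipy, OpenCV 4.12 (cv2) and the standard library are available. Lean on these libraries where they do the work, as an engineer would, in place of code of your own. Each camera call takes 0.05 s, during which the arm holds its last target. There are 200 camera calls.

## Working session

There is one attempt and no reset: what is moved stays moved. The work goes in short steps, Python scripts to look and compute and a tool call to move; the robot and the scene stay as the last step left them, time stands still between calls to the robot, and variables do not carry over. Pictures are saved under pics/ and viewed, at most 10 in all, crops included, and the job is handed in when it is done.

Besides the shell and the picture viewer there is one more tool, called after ">>>" as a command line: name --argument value ..., lists and objects as JSON in quotes. play_rows: Moves the arm, as the interface text tells. Shift numbers are shares of 0.03 m and turn numbers shares of 0.1 rad, none past 1 either way. Its arguments: {"type":"object","properties":{"steps":{"type":"array"},"grip_force":{"type":"number"}},"required":["steps"]}

```bash
mkdir -p pics; cat > h.py <<'E'
import numpy as np, cv2, json, pickle
from rig import robot
def snap(name,fn):
    c=robot.camera(name); pickle.dump(c,open(f'pics/{fn}.pkl','wb'))
    cv2.imwrite(f'pics/{fn}.png',c['image'][:,:,::-1]); return c
def load(fn): return pickle.load(open(f'pics/{fn}.pkl','rb'))
def P(c):
    R=cv2.Rodrigues(np.array(c['rvec'],float))[0]; return np.array(c['mtx'])@np.c_[R,np.array(c['tvec']).ravel()]
def proj(c,p): 
    v=P(c)@np.r_[p,1]; return v[:2]/v[2]
def tri(obs):
    A=[]
    for c,(u,v) in obs:
        M=P(c); A+= [u*M[2]-M[0], v*M[2]-M[1]]
    A=np.array(A); A/=np.linalg.norm(A[:,:3],axis=1)[:,None]
    s=np.linalg.lstsq(A[:,:3],-A[:,3],rcond=None)[0]; return s, np.linalg.norm(A[:,:3]@s+A[:,3])
def onz(c,uv,z):
    M=P(c); u,v=uv; A=np.array([u*M[2]-M[0],v*M[2]-M[1]])
    return np.linalg.solve(A[:,:2],-(A[:,2]*z+A[:,3]))
E
python3 - <<'E'
from h import *
a=snap('scene','s0');b=snap('top','t0')
im=np.hstack([a['image'],b['image']])[:,:,::-1]
cv2.imwrite('pics/both.png',cv2.resize(np.vstack([a['image'],b['image']])[:,:,::-1],None,fx=.7,fy=.7))
o=robot.get_obs();print(o)
for c in(a,b):
  R=cv2.Rodrigues(c['rvec'])[0];print(-R.T@np.ravel(c['tvec']),c['mtx'][0][0])
E
```

```text
{'time': 0.1, 'q': array([ 9.44481405e-01,  5.28379273e-01,  1.43376797e+00, -3.69560610e-05,
        1.18142280e+00, -1.78518582e-01]), 'joint_velocities': array([ 0.00135821, -0.00143261, -0.00129548,  0.00046072,  0.00134009,
        0.00088706]), 'joint_torque': array([ 1.68549118e-04, -4.40984845e+01, -1.77150106e+01,  6.34881458e-02,
        5.34319365e-02, -7.08937114e-05]), 'position': array([0.27020997, 0.56283274, 0.22166775]), 'tool_rot': array([ 2.22025205e-01,  9.75040425e-01, -9.16406938e-04, -3.71492439e-04]), 'ft_force': array([ 0.18155507, -0.19202383, -0.52767711]), 'moment': array([-0.03648829, -0.02820819,  0.01877625]), 'grip_force': 0.0, 'grip_width': 0.0872718596638722}
[ 1.12510268 -0.58524748  1.1280582 ] 420.9624287549295
[0.37371867 0.00594854 1.59735963] 470.13122306442017
```

View pics/s0.png

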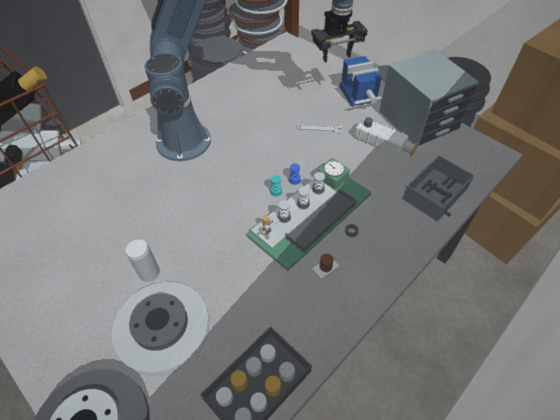

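View pics/t0.png

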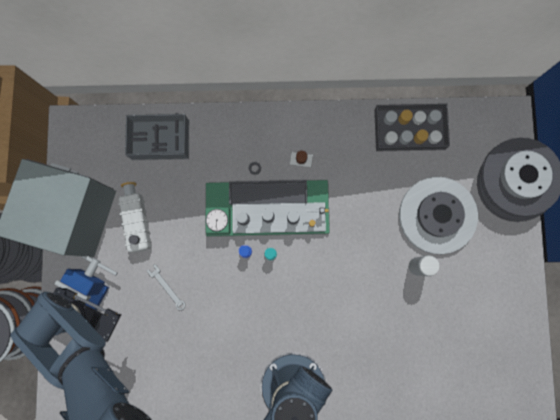

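The three springs on the plate are at scene (319,183), (303,197), (284,212) and top (243,218), (268,215), (293,217). The look-alikes to avoid are the blue one at scene (295,173) / top (245,252) and the turquoise one at scene (276,185) / top (270,254), both on the table. I'll enlarge to check.

```bash
python3 - <<'E'
from h import *
a=load('s0');b=load('t0')
A=cv2.resize(a['image'][150:270,240:380,::-1],None,fx=5,fy=5,interpolation=cv2.INTER_CUBIC)
B=cv2.resize(b['image'][170:270,195:340,::-1],None,fx=5.5,fy=5.5,interpolation=cv2.INTER_CUBIC)
cv2.imwrite('pics/cs.png',A);cv2.imwrite('pics/ct.png',B)
E
```

```text
(no output)
```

View pics/cs.png

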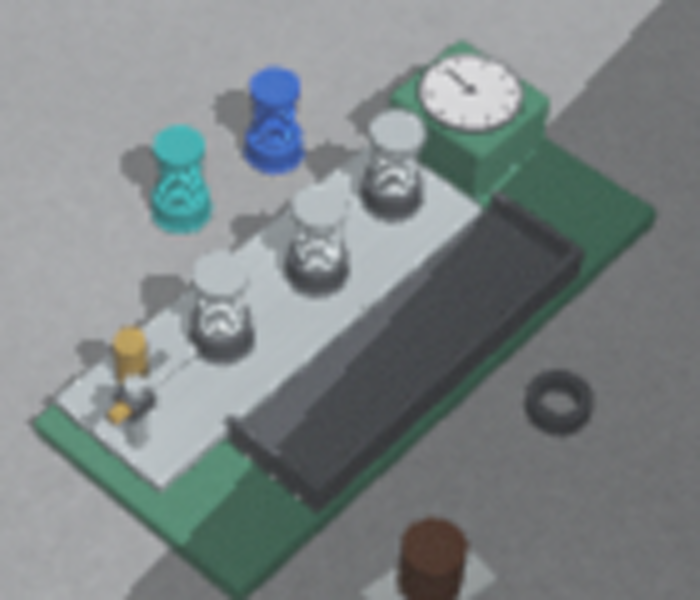

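View pics/ct.png

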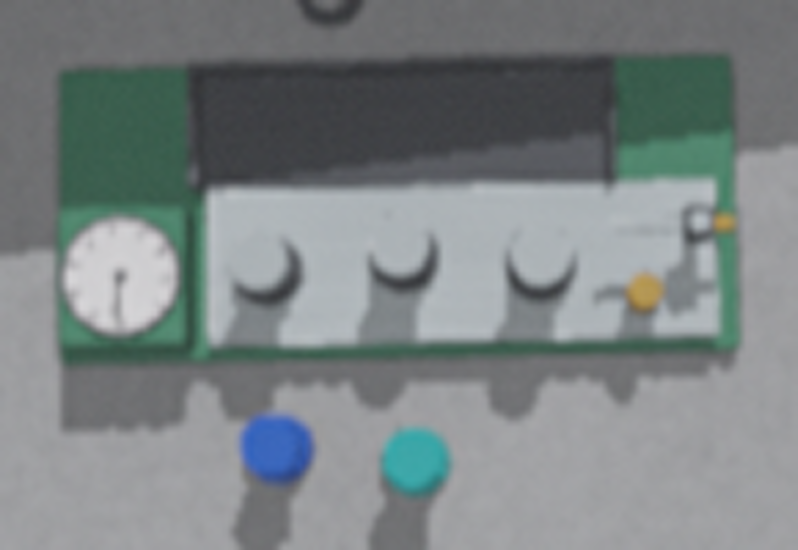

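```bash
python3 - <<'E'
from h import *
from scipy.spatial.transform import Rotation as Rn
a=load('s0');b=load('t0')
T=lambda p:(195+(p[0]+.5)/5.5-.5,170+(p[1]+.5)/5.5-.5)
S=lambda p:(240+(p[0]+.5)/5-.5,150+(p[1]+.5)/5-.5)
# plate corners top: +x+y, +x-y, -x-y,-x+y
for p in [(205,188),(715,178),(720,335),(205,345)]: print('pl',onz(b,T(p),.034).round(4))
for n,t,s in [('A',(262,257),(397,132)),('B',(403,242),(319,206)),('C',(540,252),(222,273)),('dial',(119,276),(471,91)),('slug',(645,291),(130,339)),('plate-x-y... +x+y',(205,188),(483,212)),('-x-y',(720,335),(57,403)),('+x-y',(715,178),(163,488)),]:
  p,r=tri([(b,T(t)),(a,S(s))]);print(n,p.round(4),round(r,4))
o=robot.get_obs();R=Rn.from_quat(o['tool_rot']).as_matrix();print(R.round(3),o['position'])
E
```

```text
pl [0.6043 0.1958]
pl [ 0.6042 -0.116 ]
pl [ 0.508  -0.1163]
pl [0.508  0.1963]
A [0.5524 0.1538 0.1022] 0.0011
B [0.5593 0.0712 0.1032] 0.0014
C [ 0.5519 -0.0088  0.1009] 0.0021
dial [0.546  0.2419 0.0695] 0.0023
slug [ 0.5311 -0.0705  0.0723] 0.0016
plate-x-y... +x+y [0.6031 0.1943 0.0285] 0.004
-x-y [ 0.5084 -0.117   0.0277] 0.0004
+x-y [ 0.6042 -0.1166  0.0314] 0.0007
[[-0.901  0.433 -0.001]
 [ 0.433  0.901 -0.002]
 [ 0.    -0.002 -1.   ]] [0.27020997 0.56283274 0.22166775]
```

```bash
python3 - <<'E'
from h import *
from scipy.spatial.transform import Rotation as Rn
c=snap('wrist','w0')
o=robot.get_obs();R=Rn.from_quat(o['tool_rot']).as_matrix()
W=cv2.Rodrigues(c['rvec'])[0]
print('cam in tool',R.T@(-W.T@np.ravel(c['tvec'])-o['position']),'axes',(R.T@W.T).round(3),c['mtx'])
E
```

```text
cam in tool [ 0.06548415  0.00136562 -0.16207047] axes [[-0.001 -0.97  -0.242]
 [ 1.    -0.001 -0.   ]
 [-0.    -0.242  0.97 ]] [[356.21124164   0.         286.41359676]
 [  0.         356.21124164 208.2687086 ]
 [  0.           0.           1.        ]]
```

>>> play_rows --steps '[-1, 0, 0, 0, -0.9, -1, 0, 0, 0, -0.9, -1, 0, 0, 0, -0.9, -1, 0, 0, 0, -0.9, -1, 0, 0, 0, -0.9, -1, -0.65, -0.95, 0, 0, -1, -0.65, -0.95, 0, 0, -1, -0.65, -0.95, 0, 0, -1, -0.65, -0.95, 0, 0, -1, -0.65, -0.95, 0, 0]'

```text
time: 1.15
position: [0.3688, 0.4198, 0.2223]
tool_rot: [-0.001, 1.0, -0.0, -0.0]
ft_force: [0.2, 0.3, -0.5]
grip_width: 0.0147
grip_force: 0.0
```

>>> play_rows --steps '[-1, -0.62, -1, 0, 0, -1, -0.62, -1, 0, 0, -1, -0.62, -1, 0, 0, -1, -0.62, -1, 0, 0, -1, -0.62, -1, 0, 0, -1, -0.62, -1, 0.3, 0, -1, -0.62, -1, 0.3, 0, -1, -0.62, -1, 0.3, 0, -1, -0.62, -1, 0.3, 0, -1, -0.62, -1, 0.3, 0]'

```text
time: 2.15
position: [0.5555, 0.1202, 0.177]
tool_rot: [-0.001, 1.0, 0.0, -0.0]
ft_force: [0.5, 0.1, -0.6]
grip_width: 0.0004
grip_force: 0.0
```

>>> play_rows --steps '[-1, 0, -0.8, 0, 0, -1, 0, -0.8, 0, 0, -1, 0, -0.4, 0, 0, -1, 0, 0, 0, 0, -1, 0, 0, 0, 0, -1, 0, 0, 0, 0, -1, 0, 0, 0, 0, -1, 0, 0, 0, 0, -1, 0, 0, 0, 0, -1, 0, 0, 0, 0]'

```text
time: 3.15
position: [0.5552, 0.0618, 0.1776]
tool_rot: [-0.001, 1.0, -0.0, 0.0]
ft_force: [1.5, 0.9, -0.5]
grip_width: 0.0005
grip_force: 0.0
```

```bash
python3 - <<'E'
from h import *
c=snap('wrist','w1');o=robot.get_obs();print(o['position'],o['ft_force'],o['q'])
a=snap('scene','s1')
E
```

```text
[0.55518345 0.06171406 0.17758046] [ 0.89615024 -0.22877678 -0.09340755] [-8.93455657e-02  4.96471039e-01  1.64706232e+00  1.99379657e-05
  9.97977850e-01 -1.66266830e+00]
```

>>> play_rows --steps '[-1, 0, -0.8, 0, 0, -1, 0, -0.8, 0, 0, -1, 0, -0.8, 0, 0, -1, 0, -0.8, 0, 0, -1, 0, -0.8, 0, 0, -1, 0, -0.4, 0, 0, -1, 0, 0, 0, 0, -1, 0, 0, 0, 0, -1, 0, 0, 0, 0, -1, 0, 0, 0, 0]'

```text
time: 4.25
position: [0.5553, -0.0694, 0.1775]
tool_rot: [-0.002, 1.0, 0.0, -0.0]
ft_force: [0.1, 0.4, -0.2]
grip_width: 0.0007
grip_force: 0.0
```

```bash
python3 - <<'E'
from h import *
c=snap('wrist','w2');o=robot.get_obs();print(o['position'],o['ft_force'])
cv2.imwrite('pics/w12.png',cv2.resize(np.vstack([load('w1')['image'][120:],c['image'][120:]])[:,:,::-1],None,fx=1,fy=1))
E
```

```text
[ 0.55539873 -0.06949619  0.17757072] [-0.10838711  0.83598172  0.26650483]
```

View pics/w12.png

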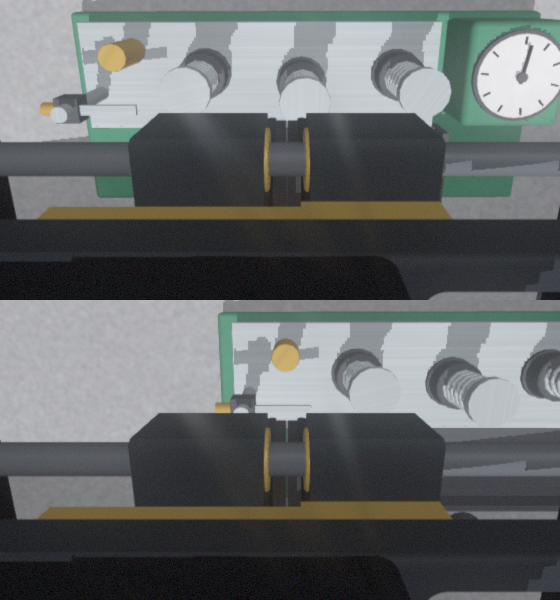

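```bash
python3 - <<'E'
from h import *
A=load('w1')['image'][210:250,30:160,::-1];B=load('w2')['image'][210:240,210:340,::-1]
f=lambda x:cv2.resize(x,None,fx=6,fy=6,interpolation=cv2.INTER_NEAREST)
cv2.imwrite('pics/ptr.png',np.vstack([f(A),f(B)]))
E
```

```text
(no output)
```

View pics/ptr.png

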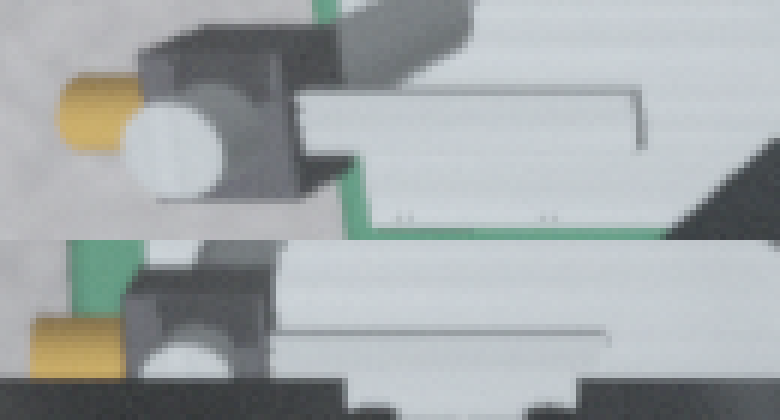

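```bash
python3 - <<'E'
from h import *
f=lambda x:cv2.resize(cv2.convertScaleAbs(x[:,:,::-1],alpha=1.6,beta=-130),None,fx=5,fy=5,interpolation=cv2.INTER_NEAREST)
A=load('w1')['image'];B=load('w2')['image']
r1=np.hstack([f(A[180:240,150:230]),f(B[180:240,340:420])])
r2=np.hstack([f(A[155:200,90:170]),f(B[155:200,250:330])])
cv2.imwrite('pics/cap.png',np.vstack([r1,r2]))
a=load('w1');b=load('w2')
print(tri([(a,(135.3,225.3)),(b,(310.5,225.3))]))
E
```

```text
(array([ 0.56745029, -0.05018137,  0.08409905]), np.float64(8.619494689856405e-06))
```

View pics/cap.png

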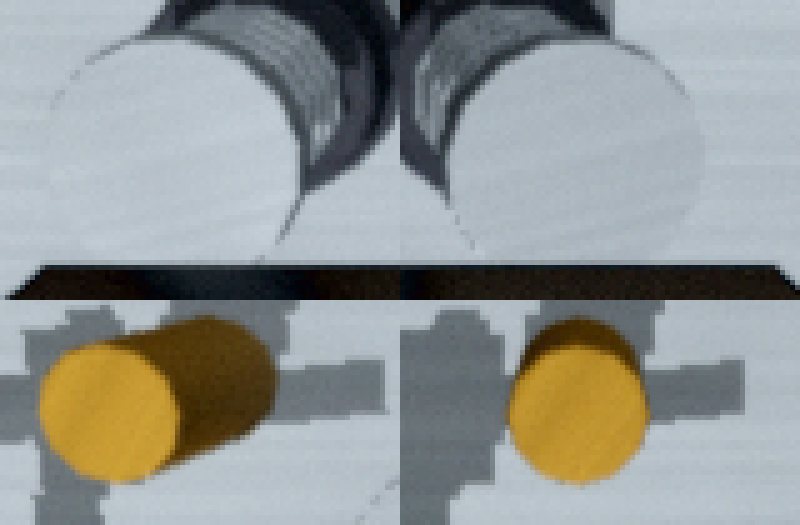

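```bash
python3 - <<'E'
from h import *
a=load('w1');b=load('w2')
g=lambda x,y,u,v:(x+u/5-.5,y+v/5-.5)
print('C',tri([(a,g(150,180,174,166)),(b,g(340,180,177,166))]))
print('slug',tri([(a,g(90,155,110,113.5)),(b,g(250,155,180,114.5))]))
# A,B from w1 given z .103 : centers estimated from w12 picture
for n,uv in [('A',(424,91+120)),('B',(304,100+120))]: print(n,onz(a,uv,.1025))
print(onz(b,(490,120+99),.1025))
print(robot.get_obs()['time'])
E
```

```text
C (array([ 0.55274961, -0.00735511,  0.10266148]), np.float64(2.822829704944991e-05))
slug (array([ 0.53291888, -0.06896627,  0.07348772]), np.float64(0.00010286349366433114))
A [0.55142995 0.1575769 ]
B [0.55795182 0.07509267]
[0.55713196 0.07263848]
4.3
```

>>> play_rows --steps '[-1, 0.11, 0.94, 0, 0, -1, 0, 0.94, 0, 0, -1, 0, 0.94, 0, 0, -1, 0, 0.94, 0, 0, -1, 0, 0.94, 0, 0, -1, 0, 0.94, 0, 0, -1, 0, 0.94, 0, 0, -1, 0, 0.94, 0, 0, -1, 0, 0, 1, 0, -1, 0, 0, 1, 0]'

```text
time: 5.3
position: [0.5524, 0.1571, 0.118]
tool_rot: [-0.003, 1.0, 0.0, 0.002]
ft_force: [-0.4, -0.7, -0.2]
grip_width: 0.0004
grip_force: 0.0
```

>>> play_rows --steps '[-1, 0, 0, 0.2, 0, -1, 0, 0, 0.2, 0, -1, 0, 0, 0.1, 0, -1, 0, 0, 0.1, 0, -1, 0, 0, 0, 0, -1, 0, 0, 0, 0, -1, 0, 0, 0, 0, -1, 0, 0, 0, 0, -1, 0, 0, 0, 0, -1, 0, 0, 0, 0]'

```text
time: 6.3
position: [0.5523, 0.1551, 0.0998]
tool_rot: [-0.001, 1.0, 0.0, 0.001]
ft_force: [1.2, 0.3, 2.0]
grip_width: 0.0004
grip_force: 1.1
```

```bash
python3 - <<'E'
from h import *
c=snap('wrist','w3');s=snap('scene','s3');o=robot.get_obs();print(o['position'],o['ft_force'],o['moment'])
f=lambda x,k:cv2.resize(x[:,:,::-1],None,fx=k,fy=k,interpolation=cv2.INTER_CUBIC)
cv2.imwrite('pics/pA.png',np.hstack([f(s['image'][150:230,270:360],4.4),f(c['image'][100:260,160:360],2.2)]))
E
```

```text
[0.55222746 0.15507094 0.0997511 ] [ 1.4643549  -0.26797231  2.79877881] [ 0.07921021 -0.22423923  0.01694417]
```

View pics/pA.png

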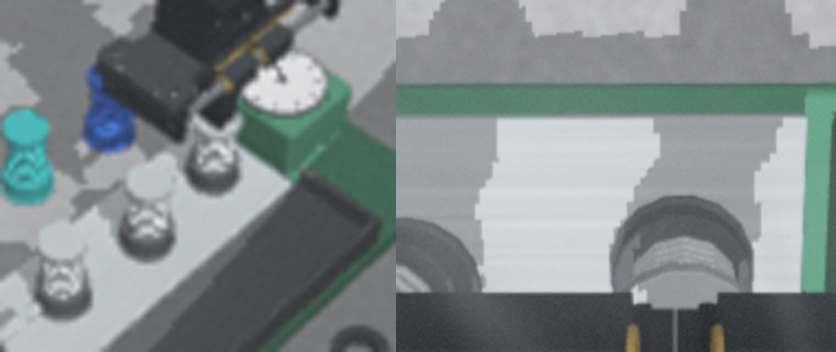

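>>> play_rows --steps '[-1, 0, 0, 0.07, 0, -1, 0, 0, 0.07, 0, -1, 0, 0, 0.07, 0, -1, 0, 0, 0.07, 0, -1, 0, 0, 0.07, 0, -1, 0, 0, 0.07, 0, -1, 0, 0, 0.05, 0, -1, 0, 0, 0, 0, -1, 0, 0, 0, 0, -1, 0, 0, 0, 0]'

```text
time: 7.4
position: [0.5523, 0.1551, 0.0866]
tool_rot: [-0.001, 1.0, 0.0, 0.001]
ft_force: [-1.2, -0.8, 10.2]
grip_width: 0.0003
grip_force: 5.2
```

```bash
python3 - <<'E'
from h import *
s=snap('scene','s4');o=robot.get_obs();print(o['position'],o['ft_force'],o['moment'])
E
```

```text
[0.5523495  0.15512674 0.0865726 ] [-1.43769092 -0.01796829 10.38022816] [0.0861886  0.11047261 0.04165836]
```

>>> play_rows --steps '[-1, 0, 0, 0.05, 0, -1, 0, 0, 0.05, 0, -1, 0, 0, 0.05, 0, -1, 0, 0, 0, 0, -1, 0, 0, 0, 0, -1, 0, 0, 0, 0, -1, 0, 0, 0, 0, -1, 0, 0, 0, 0, -1, 0, 0, 0, 0, -1, 0, 0, 0, 0]'

```text
time: 8.45
position: [0.5523, 0.1551, 0.0825]
tool_rot: [-0.001, 1.0, 0.0, 0.001]
ft_force: [-0.9, 0.2, 13.3]
grip_width: 0.0003
grip_force: 6.5
```

```bash
python3 - <<'E'
from h import *
for i in range(3):
  s=snap('scene','s5');o=robot.get_obs();print(o['position'],o['ft_force'])
t=snap('top','t5')
cv2.imwrite('pics/dA.png',cv2.resize(s['image'][150:270,240:380,::-1],None,fx=5,fy=5,interpolation=cv2.INTER_CUBIC))
E
```

```text
[0.55235586 0.15512898 0.08251001] [-0.835783    1.22930413 12.99826207]
[0.55233327 0.15513902 0.08250315] [-1.05704065  0.31584114 12.98610665]
[0.55234756 0.15511182 0.08250322] [-0.96595574  0.13238267 12.91020089]
```

View pics/dA.png

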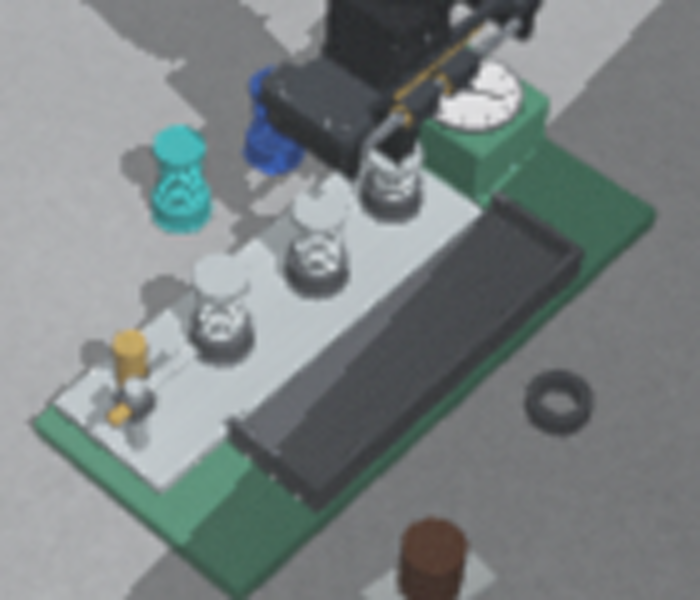

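>>> play_rows --steps '[-1, 0, 0, 0.008, 0, -1, 0, 0, 0, 0, -1, 0, 0, 0, 0, -1, 0, 0, 0, 0, -1, 0, 0, 0, 0, -1, 0, 0, 0, 0, -1, 0, 0, 0, 0, -1, 0, 0, 0, 0, -1, 0, 0, 0, 0, -1, 0, 0, 0, 0]'

```text
time: 9.65
position: [0.5524, 0.1551, 0.0823]
tool_rot: [-0.001, 1.0, 0.0, 0.001]
ft_force: [-1.8, 0.2, 12.7]
grip_width: 0.0002
grip_force: 6.6
```

>>> play_rows --steps '[-1, 0, 0, -0.1, 0, -1, 0, 0, -0.2, 0, -1, 0, 0, -0.3, 0, -1, 0, 0, -0.4, 0, -1, 0, 0, -0.3, 0, -1, -0.1, -0.7, 0, 0, -1, -0.1, -0.9, 0, 0, -1, 0, -0.8, 0, 0, -1, 0, -0.32, 0, 0, -1, 0, 0, 0, 0]'

```text
time: 10.65
position: [0.5574, 0.0725, 0.1195]
tool_rot: [0.0, 1.0, 0.0, -0.001]
ft_force: [0.1, -0.1, -0.3]
grip_width: 0.0003
grip_force: 0.0
```

>>> play_rows --steps '[-1, 0, 0, 0.3, 0, -1, 0, 0, 0.25, 0, -1, 0, 0, 0.1, 0, -1, 0, 0, 0.1, 0, -1, 0, 0, 0.1, 0, -1, 0, 0, 0.1, 0, -1, 0, 0, 0.1, 0, -1, 0, 0, 0.1, 0, -1, 0, 0, 0, 0, -1, 0, 0, 0, 0]'

```text
time: 11.65
position: [0.5575, 0.0741, 0.0857]
tool_rot: [-0.001, 1.0, 0.0, -0.0]
ft_force: [-1.4, 3.2, 6.7]
grip_width: 0.0009
grip_force: 3.6
```

```bash
python3 - <<'E'
from h import *
for i in range(3):
  s=snap('scene','s6');o=robot.get_obs();print(o['position'],o['ft_force'])
E
```

```text
[0.55750919 0.07410997 0.08572838] [-2.16063707  3.30486088  6.05224673]
[0.55749063 0.07413397 0.08574791] [-2.53560195  1.81699807  6.95431418]
[0.55747039 0.07413224 0.08573493] [-2.41471232  2.54259718  7.01254114]
```

>>> play_rows --steps '[-1, 0, 0, 0.04, 0, -1, 0, 0, 0.04, 0, -1, 0, 0, 0, 0, -1, 0, 0, 0, 0, -1, 0, 0, 0, 0, -1, 0, 0, 0, 0, -1, 0, 0, 0, 0, -1, 0, 0, 0, 0, -1, 0, 0, 0, 0, -1, 0, 0, 0, 0]'

```text
time: 12.8
position: [0.5575, 0.0742, 0.0836]
tool_rot: [-0.001, 1.0, 0.0, -0.0]
ft_force: [-2.3, 2.2, 7.8]
grip_width: 0.0003
grip_force: 4.0
```

>>> play_rows --steps '[-1, 0, 0, 0, 0, -1, 0, 0, 0, 0, -1, 0, 0, 0, 0, -1, 0, 0, 0, 0, -1, 0, 0, 0, 0, -1, 0, 0, 0, 0, -1, 0, 0, 0, 0, -1, 0, 0, -0.05, 0, -1, 0, 0, -0.1, 0, -1, 0, 0, -0.2, 0]'

```text
time: 13.8
position: [0.5576, 0.0739, 0.0936]
tool_rot: [-0.001, 1.0, 0.0, -0.0]
ft_force: [-0.7, 0.9, 3.7]
grip_width: 0.0003
grip_force: 1.8
```

>>> play_rows --steps '[-1, 0, 0, -0.4, 0, -1, 0, 0, -0.4, 0, -1, 0.05, -0.5, -0.15, 0, -1, 0.12, -0.8, 0, 0, -1, 0, -0.8, 0, 0, -1, 0, -0.45, 0, 0, -1, 0, -0.2, 0, 0, -1, 0, 0, 0, 0, -1, 0, 0, 0, 0, -1, 0, 0, 0, 0]'

```text
time: 14.8
position: [0.5528, -0.0083, 0.1217]
tool_rot: [-0.002, 1.0, 0.0, -0.0]
ft_force: [-0.0, -0.2, -0.1]
grip_width: 0.0001
grip_force: 0.0
```

>>> play_rows --steps '[-1, 0, 0, 0.3, 0, -1, 0, 0, 0.25, 0, -1, 0, 0, 0.1, 0, -1, 0, 0, 0.1, 0, -1, 0, 0, 0.1, 0, -1, 0, 0, 0.1, 0, -1, 0, 0, 0.1, 0, -1, 0, 0, 0.1, 0, -1, 0, 0, 0.05, 0, -1, 0, 0, 0, 0]'

```text
time: 15.8
position: [0.5525, -0.0085, 0.0867]
tool_rot: [-0.001, 1.0, 0.0, -0.0]
ft_force: [-3.1, 2.0, 10.7]
grip_width: 0.0005
grip_force: 5.2
```

>>> play_rows --steps '[-1, 0, 0, 0, 0, -1, 0, 0, 0, 0, -1, 0, 0, 0, 0, -1, 0, 0, 0, 0, -1, 0, 0, 0, 0, -1, 0, 0, 0, 0, -1, 0, 0, 0, 0, -1, 0, 0, 0, 0, -1, 0, 0, 0, 0, -1, 0, 0, 0, 0]'

```text
time: 16.8
position: [0.5525, -0.0085, 0.0869]
tool_rot: [-0.001, 1.0, 0.0, -0.0]
ft_force: [-3.5, 2.2, 11.4]
grip_width: 0.0005
grip_force: 5.1
```

>>> play_rows --steps '[-1, 0, 0, 0.08, 0, -1, 0, 0, 0.08, 0, -1, 0, 0, 0, 0, -1, 0, 0, 0, 0, -1, 0, 0, 0, 0, -1, 0, 0, 0, 0, -1, 0, 0, 0, 0, -1, 0, 0, 0, 0, -1, 0, 0, 0, 0, -1, 0, 0, 0, 0]'

```text
time: 17.8
position: [0.5524, -0.0085, 0.0825]
tool_rot: [-0.001, 1.0, 0.0, -0.0]
ft_force: [-4.4, 2.8, 13.0]
grip_width: 0.0003
grip_force: 6.5
```

>>> play_rows --steps '[-1, 0, 0, 0, 0, -1, 0, 0, 0, 0, -1, 0, 0, 0, 0, -1, 0, 0, 0, 0, -1, 0, 0, 0, 0, -1, 0, 0, 0, 0, -1, 0, 0, -0.1, 0, -1, 0, 0, -0.15, 0, -1, 0, 0, -0.3, 0, -1, 0, 0, -0.5, 0]'

```text
time: 18.8
position: [0.5525, -0.009, 0.1123]
tool_rot: [-0.001, 1.0, 0.0, -0.001]
ft_force: [-0.1, 0.3, 0.1]
grip_width: 0.0003
grip_force: 0.0
```

B is the weakest (7.8 N vs about 13 N for A and C). Next I'll straddle it.

>>> play_rows --steps '[-1, 0, 0, -0.4, 0, -1, -0.17, 0.6, -0.2, 0, 0.3, 0, 0.8, 0, 0, 0.3, 0, 0.8, 0, 0, 0.3, 0, 0.5, 0, 0, 0.3, 0, 0.05, 0, 0, 0.3, 0, 0, 0, 0, 0.3, 0, 0, 0, 0, 0.3, 0, 0, 0, 0, 0.3, 0, 0, 0, 0]'

```text
time: 19.8
position: [0.558, 0.0727, 0.1305]
tool_rot: [-0.001, 1.0, -0.0, -0.0]
ft_force: [0.7, -1.0, 0.8]
grip_width: 0.0536
grip_force: 0.0
```

```bash
python3 - <<'E'
from h import *
c=snap('wrist','w7');o=robot.get_obs();print(o['position'],o['grip_width'])
# compare t image of caps vs initial
t=snap('top','t7')
for p in [(.5523,.1555,.103),(.5575,.0735,.103),(.5525,-.008,.103)]: print(proj(c,p),proj(c,(*p[:2],.037)))
cv2.imwrite('pics/w7c.png',np.vstack([c['image'][:300],cv2.resize(t['image'][170:270,195:335],(560,300)) if 0 else cv2.resize(t['image'][175:250,195:335],(560,300))])[:,:,::-1])
E
```

```text
[0.55793912 0.07282611 0.13047232] 0.05489526568812236
[433.13296276 228.77845064] [397.29451844 202.04529599]
[285.90552988 237.72442202] [285.99010981 208.94382834]
[139.55865329 229.26934761] [175.3528896  202.41589536]
```

View pics/w7c.png

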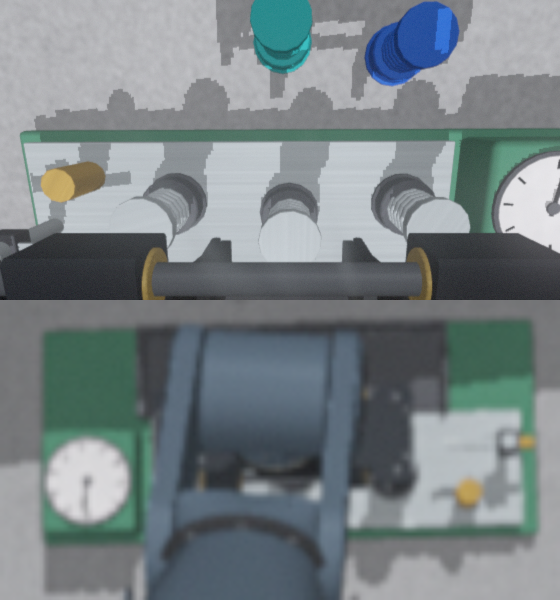

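>>> play_rows --steps '[0.3, 0, 0.08, 0, 0, 0.3, 0, 0, 0.2, 0, 0.3, 0, 0, 0.4, 0, 0.3, 0, 0, 0.5, 0, 0.3, 0, 0, 0.5, 0, 0.3, 0, 0, 0.5, 0, 0.3, 0, 0, 0.4, 0, 0.3, 0, 0, 0.3, 0, 0.3, 0, 0, 0.15, 0, 0.3, 0, 0, 0, 0]'

```text
time: 20.9
position: [0.5575, 0.0759, 0.0413]
tool_rot: [-0.001, 1.0, 0.0, -0.001]
ft_force: [0.3, -0.0, -0.3]
grip_width: 0.0566
grip_force: 0.0
```

>>> play_rows --grip_force 5 --steps '[0.2, 0, 0, 0, 0, 0.1, 0, 0, 0, 0, 0.05, 0, 0, 0, 0, 0, 0, 0, 0, 0, -0.05, 0, 0, 0, 0, -0.1, 0, 0, 0, 0, -0.15, 0, 0, 0, 0, -0.15, 0, 0, 0, 0, -0.15, 0, 0, 0, 0, -0.15, 0, 0, 0, 0]'

```text
time: 21.9
position: [0.5579, 0.0758, 0.0421]
tool_rot: [-0.001, 1.0, -0.0, 0.0]
ft_force: [-0.8, -1.8, 1.5]
grip_width: 0.0388
grip_force: 5.0
```

>>> play_rows --steps '[-0.15, -0.1, 0, 0, 0, -0.15, -0.2, 0, 0, 0, -0.15, -0.3, 0, 0, 0, -0.15, -0.3, 0, 0, 0, -0.15, -0.3, 0, 0, 0, -0.15, -0.3, 0, 0, 0, -0.15, -0.3, 0, 0, 0, -0.15, -0.3, 0, 0, 0, -0.15, -0.3, 0, 0, 0, -0.15, -0.27, 0, 0, 0]'

```text
time: 22.9
position: [0.639, 0.0761, 0.0418]
tool_rot: [-0.001, 1.0, 0.0, 0.0]
ft_force: [0.1, 0.1, -1.4]
grip_width: 0.0392
grip_force: 5.0
```

>>> play_rows --steps '[-0.15, 0, 0, 0, 0, -0.15, 0, 0, 0, 0, -0.15, 0, 0, 0, 0, -0.15, 0, 0, 0.04, 0, -0.15, 0, 0, 0.04, 0, -0.15, 0, 0, 0.04, 0, -0.15, 0, 0, 0.02, 0, -0.15, 0, 0, 0, 0, -0.15, 0, 0, 0, 0, -0.15, 0, 0, 0, 0]'

```text
time: 23.9
position: [0.6377, 0.0761, 0.0383]
tool_rot: [-0.001, 1.0, -0.0, -0.0]
ft_force: [-1.9, 0.3, 5.1]
grip_width: 0.0393
grip_force: 5.0
```

```bash
python3 - <<'E'
from h import *
for i in range(3):
  s=snap('scene','s8');o=robot.get_obs();print(o['position'],o['ft_force'],o['grip_width'],o['time'])
E
```

```text
[0.63774224 0.07610866 0.03828568] [-3.14346196  1.05105624  5.58571672] 0.03890436076144655 23.95
[0.63773086 0.07610418 0.03826929] [-3.13425703e+00  2.89187387e-03  5.51016864e+00] 0.039012286879717896 24.0
[0.63773413 0.07610795 0.0382788 ] [-1.803027   -1.41159876  5.20564874] 0.03887866581456628 24.05
```

>>> play_rows --steps '[-0.05, 0, 0, 0, 0, 0.05, 0, 0, 0, 0, 0.15, 0, 0, 0, 0, 0.3, 0, 0, 0, 0, 0.3, 0, 0, 0, 0, 0.3, 0, 0, 0, 0, 0.3, 0, 0, 0, 0, 0.3, 0, 0, -0.1, 0, 0.3, 0, 0, -0.3, 0, 0.3, 0, 0, -0.5, 0]'

```text
time: 25.05
position: [0.6372, 0.0761, 0.0649]
tool_rot: [-0.001, 1.0, 0.0, -0.001]
ft_force: [0.4, -0.3, -0.7]
grip_width: 0.0569
grip_force: 0.0
```

>>> play_rows --steps '[0.3, 0, 0, -0.7, 0, 0.3, 0, 0, -0.8, 0, 0.3, 0, 0, -0.9, 0, 0.3, 0, 0, -0.9, 0, 0.3, 0, 0, -0.9, 0, 0.3, 0, 0, -0.6, 0, 0.3, 0.8, 0, 0, 0, 0.3, 0.9, 0, 0, 0, 0.3, 0.9, 0, 0, 0, 0.3, 0.9, 0, 0, 0]'

```text
time: 26.05
position: [0.5321, 0.0759, 0.2104]
tool_rot: [-0.001, 1.0, -0.0, 0.001]
ft_force: [-0.2, -0.2, 0.2]
grip_width: 0.0567
grip_force: 0.0
```

>>> play_rows --steps '[0.3, 0.9, 0, 0, 0, 0.3, 0.9, 0, 0, 0, 0.3, 0.8, 0, 0, 0, 0.3, 0.5, 0, 0, 0, 0.3, 0, 0, 0, 0, 0.3, 0, 0, 0, 0, 0.3, 0, 0, 0, 0, 0.3, 0, 0, 0, 0, 0.3, 0, 0, 0, 0, 0.3, 0, 0, 0, 0]'

```text
time: 27.05
position: [0.4403, 0.0756, 0.2087]
tool_rot: [-0.001, 1.0, 0.0, -0.0]
ft_force: [0.3, -0.4, 0.1]
grip_width: 0.0564
grip_force: 0.0
```

```bash
python3 - <<'E'
from h import *
s=snap('scene','s9');t=snap('top','t9');o=robot.get_obs();print(o['position'],o['ft_force'])
f=lambda i:cv2.resize(i[:,:,::-1],None,fx=5,fy=5,interpolation=cv2.INTER_CUBIC)
# numeric check: patches around expected caps/feet vs. initial
a=load('s0')['image'].astype(int)
d=np.abs(s['image'].astype(int)-a).sum(2)
for n,p in [('A',(.5523,.1555,.07)),('C',(.5525,-.008,.07)),('slug',(.533,-.069,.055)),('Bold',(.5575,.0745,.07)),('Bnew',(.6377,.076,.066))]:
  u,v=proj(s,p).round().astype(int);print(n,u,v,'mean diff',d[v-9:v+10,u-7:u+8].mean().round(1))
# template match of initial B (scene) onto final image
tm=load('s0')['image'][186:211,293:315]
r=cv2.matchTemplate(s['image'][180:250,280:360],tm,cv2.TM_CCOEFF_NORMED)
for k in range(3):
  _,m,_,l=cv2.minMaxLoc(r);print('match',m,l[0]+280-293,l[1]+180-186);r[max(0,l[1]-4):l[1]+5,max(0,l[0]-4):l[0]+5]=-1
for q in [(.6377,.076,.03),(.5575,.0745,.034)]: print(proj(s,q))
E
```

```text
[0.4400704  0.07562    0.20864978] [ 0.60394728  0.72043924 -0.12276441]
A 319 182 mean diff 15.3
C 285 210 mean diff 16.2
slug 267 221 mean diff 15.9
Bold 304 197 mean diff 120.0
Bnew 323 211 mean diff 119.9
match 0.338932603597641 16 13
match 0.31566759943962097 19 24
match 0.3066634237766266 45 1
[321.79898371 217.33885791]
[303.3748223  203.40179475]
```

```bash
python3 - <<'E'
from h import *
for n in 'st':
  c=load(n+'9');im=c['image'].astype(int).sum(2)/3; u,v=proj(c,(.6377,.076,.099)).round().astype(int)
  print(n,u,v);w=im[v-9:v+24,u-11:u+12] if n=='s' else im[v-12:v+13,u-12:u+13]
  for r in w: print(' '.join('%3d'%x for x in r))
E
```

```text
s 323 204
192 194 194 194 194 194 194 193 192 196 195 195 194 195 195 195 193 195 196 198 156 116  99
193 194 194 195 195 195 194 194 194 194 193 195 194 194 194 193 194 193 186 159 120  99  84
193 194 194 194 193 191 193 193 193 193 195 195 194 193 194 195 193 175 141 117 101  85  79
194 194 194 193 191 192 192 193 193 193 194 194 193 192 194 192 173 138 116 102  86  79  79
192 194 192 192 192 192 193 193 194 194 193 192 193 194 192 168 131 107 100  84  78  78  80
192 191 191 191 192 192 192 191 192 194 192 191 194 194 160 121 104  99  84  79  78  78  80
191 191 192 191 191 192 192 186 190 192 191 191 192 183 148 114  98  82  77  79  78  76  77
191 193 192 192 192 191 189 189 191 191 191 190 191 191 191 156 100  78  78  78  78  78  76
186 185 186 185 185 187 190 191 190 190 190 190 191 191 193 190 130  84  77  78  77  78  76
144 145 146 145 149 177 190 190 190 190 190 191 189 189 191 190 154  96  77  79  77  78  76
140 138 141 140 140 156 185 190 190 190 190 190 189 190 191 190 166 105  77  78  77  77  76
141 141 140 140 138 140 179 190 189 189 190 190 190 190 191 190 159  99  78  7
[... 3755 characters left out ...]

 67  67  66  66  66  69  66  65  66  70  85 103 113 105  92  81  71  70  62  62  67  68  69  71  69
 68  69  67  69  71  67  69  67  67  67  65  69  72  71  65  65  63  63  63  67  71  71  73  79  82
 68  69  69  68  67  68  67  67  68  70  66  65  62  64  61  62  61  64  69  80  82  82  86  94  95
 68  68  69  69  70  70  69  69  68  69  67  66  64  65  62  64  66  74  85  93  95  95  96  98  94
 74  79  82  82  81  81  79  70  69  68  68  67  66  66  65  67  73  86  93  95  97  95  96  95  93
 84  92  93  93  93  92  90  72  66  67  69  68  69  69  67  69  83  93  95  94  95  94  94  93  94
 91  92  95  93  93  95  88  71  67  69  69  68  69  68  68  79 100 105 103 102 103 104 103 103 104
```

```bash
python3 -c "
from rig import robot
print(robot.hand_in())"
```

```text
the job is handed in; nothing more can be done
None
```

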